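# Show the doming tools for the disc on the pad

## Task

Show the apprentice how the round disc lying on the leather pad is to be domed: with the gripper's fingertips point down at that disc, then at the hollow of the steel doming block that it just fits into, then at the punch in the wooden stand whose ball head just fits that hollow, holding still for about two seconds each time, a finger's breadth above it. Lift well clear in between, so that the fingers never come down close over any other blank, hollow or punch; touch and move nothing, and finish still pointing at the right punch.

Things in the scene. Friction and masses are not known exactly. Their poses are not given: they have to be found in the camera images.
- pad: brown leather bench pad, 120 (its x) by 160 (its y) by 5 mm thick, fixed; origin at the centre of its underside. The one round disc that lies on it (within 60 mm of its centre, seen from above) is the disc to be domed; a square blank lies on it too
- disc_large: round flat brass disc, 42 mm across, 2 mm thick, loose; origin at the centre of its underside, z up. Just fits hollow_large (44 mm). Of the three discs one lies on the leather pad, the other two in the small tray; which one is on the pad changes
- disc_medium: the same, 31 mm across; just fits hollow_medium (33 mm)
- disc_small: the same, 21 mm across; just fits hollow_small (23 mm)
- square_blank: square flat brass blank 28 x 28 x 2 mm on the pad, loose, not wanted; origin at the centre of its underside
- tray: low wooden tray, 65 (its x) by 130 (its y) by 14 mm high, with the two spare discs; fixed; origin at the centre of its underside
- hollow_large (a point): centre of the mouth of the 44 mm hollow, in the plane of the doming block's top face, z up. The doming block is a flat steel block of 160 by 90 mm, 32 mm high, fixed, with five round spherical hollows in its top, their centres 42 mm or more apart
- hollow_medium (a point): centre of the mouth of the 33 mm hollow of the doming block, in the plane of its top face
- hollow_small (a point): centre of the mouth of the 23 mm hollow, the same way
- hollow_tiny (a point): centre of the mouth of the 15 mm hollow (never wanted)
- hollow_least (a point): centre of the mouth of the 11 mm hollow (never wanted)
- head_large (a point): crown (topmost point) of the punch with the 38 mm ball head, the one for hollow_large; z up. Doming punches are loose steel rods with a ball on top, 80 mm long, shank 10 mm thick; four stand ball up, in any order, in a row of holes 46 mm apart in a wooden stand of 200 by 60 mm, 40 mm high; all the crowns are 90 mm above the bench
- head_medium (a point): crown of the punch with the 28 mm ball head, the one for hollow_medium
- head_small (a point): crown of the punch with the 19 mm ball head, the one for hollow_small
- head_tiny (a point): crown of the punch with the 12 mm ball head (never wanted)
- punch_stand: the wooden punch stand, 200 (its x, along the row) by 60 by 40 mm high, fixed; origin at the centre of its underside
- doming_block: the steel doming block, 160 (its x) by 90 by 32 mm high, fixed; origin at the centre of its underside
- hammer: bystander: chasing hammer lying beyond the tray, 220 mm long (its x), 30 mm high; origin under the middle
- pliers: bystander: pliers lying beyond the work, 145 mm long, 14 mm high, near a fixed engraver's ball vise (132 mm across, 160 mm high) in the far left corner; origin under the rivet
- graver: bystander: graver with mushroom handle, lying beyond the work, 105 mm long, 30 mm high; origin under its middle
- bench_block: bystander: plain flat steel block 70 x 70 x 20 mm, at the left; origin under its centre
- flux_bottle: bystander: white bottle, 42 mm thick, 105 mm high, standing at the right; origin under its centre
- calipers: bystander: digital calipers lying at the right, 235 mm long (its x), 13 mm high; origin under the middle

How it is judged:
On the way, in this order (a step that is already met when the one before it is completed fails the run):
1. points at the round disc on the pad: fingertips just above it for about two seconds (((horizontal distance between disc_large and pad below 0.08 m and horizontal distance between the grasp point and disc_large below 0.012 m and z of the grasp point in the frame of disc_large between 0.02 and 0.055 m) or (horizontal distance between disc_medium and pad below 0.08 m and horizontal distance between the grasp point and disc_medium below 0.012 m and z of the grasp point in the frame of disc_medium between 0.02 and 0.055 m) or (horizontal distance between disc_small and pad below 0.08 m and horizontal distance between the grasp point and disc_small below 0.012 m and z of the grasp point in the frame of disc_small between 0.02 and 0.055 m))), for 1.8 s.
2. points at the hollow that this disc just fits: fingertips just above its mouth for about two seconds (((horizontal distance between disc_large and pad below 0.08 m and horizontal distance between the grasp point and hollow_large below 0.012 m and z of the grasp point in the frame of hollow_large between 0.02 and 0.055 m) or (horizontal distance between disc_medium and pad below 0.08 m and horizontal distance between the grasp point and hollow_medium below 0.012 m and z of the grasp point in the frame of hollow_medium between 0.02 and 0.055 m) or (horizontal distance between disc_small and pad below 0.08 m and horizontal distance between the grasp point and hollow_small below 0.012 m and z of the grasp point in the frame of hollow_small between 0.02 and 0.055 m))), for 1.8 s.
3. points at the punch whose ball head fits that hollow: fingertips just above its crown for about two seconds (((horizontal distance between disc_large and pad below 0.08 m and horizontal distance between the grasp point and head_large below 0.012 m and z of the grasp point in the frame of head_large between 0.02 and 0.055 m) or (horizontal distance between disc_medium and pad below 0.08 m and horizontal distance between the grasp point and head_medium below 0.012 m and z of the grasp point in the frame of head_medium between 0.02 and 0.055 m) or (horizontal distance between disc_small and pad below 0.08 m and horizontal distance between the grasp point and head_small below 0.012 m and z of the grasp point in the frame of head_small between 0.02 and 0.055 m))), for 1.8 s.
At the end, for the whole second after the job is handed in: The robot is still pointing at the matching punch (the middle of the fingertips within 12 mm of its crown seen from above, the fingertips between just clear and about 35 mm above it), touching nothing, and every blank, punch and bystander is at rest within 6 mm of where it was (((horizontal distance between disc_large and pad below 0.08 m and horizontal distance between the grasp point and head_large below 0.012 m and z of the grasp point in the frame of head_large between 0.02 and 0.055 m) or (horizontal distance between disc_medium and pad below 0.08 m and horizontal distance between the grasp point and head_medium below 0.012 m and z of the grasp point in the frame of head_medium between 0.02 and 0.055 m) or (horizontal distance between disc_small and pad below 0.08 m and horizontal distance between the grasp point and head_small below 0.012 m and z of the grasp point in the frame of head_small between 0.02 and 0.055 m)) and distance of each of disc_large, disc_medium, disc_small, square_blank, head_large, head_medium, head_small, head_tiny, hammer, pliers, graver, bench_block, flux_bottle, calipers from where it was at the start of the episode below 0.006 m and linear speed of each of disc_large, disc_medium, disc_small, square_blank, hammer, pliers, graver, bench_block, flux_bottle, calipers below 0.02 m/s).
It fails at once if the robot touches anything (contact force between any of the fingers, the arm and anything else above 0.3 N).
It fails at once if the fingertips come down close over (within about 35 mm above, 10 mm to the side), and so point at, a blank, hollow or punch other than the right ones ((not (horizontal distance between disc_large and pad below 0.08 m) and ((horizontal distance between the grasp point and disc_large below 0.01 m and z of the grasp point in the frame of disc_large between 0.02 and 0.055 m) or (horizontal distance between the grasp point and hollow_large below 0.01 m and z of the grasp point in the frame of hollow_large between 0.02 and 0.055 m) or (horizontal distance between the grasp point and head_large below 0.01 m and z of the grasp point in the frame of head_large between 0.02 and 0.055 m))) or (not (horizontal distance between disc_medium and pad below 0.08 m) and ((horizontal distance between the grasp point and disc_medium below 0.01 m and z of the grasp point in the frame of disc_medium between 0.02 and 0.055 m) or (horizontal distance between the grasp point and hollow_medium below 0.01 m and z of the grasp point in the frame of hollow_medium between 0.02 and 0.055 m) or (horizontal distance between the grasp point and head_medium below 0.01 m and z of the grasp point in the frame of head_medium between 0.02 and 0.055 m))) or (not (horizontal distance between disc_small and pad below 0.08 m) and ((horizontal distance between the grasp point and disc_small below 0.01 m and z of the grasp point in the frame of disc_small between 0.02 and 0.055 m) or (horizontal distance between the grasp point and hollow_small below 0.01 m and z of the grasp point in the frame of hollow_small between 0.02 and 0.055 m) or (horizontal distance between the grasp point and head_small below 0.01 m and z of the grasp point in the frame of head_small between 0.02 and 0.055 m))) or (horizontal distance between the grasp point and square_blank below 0.01 m and z of the grasp point in the frame of square_blank between 0.02 and 0.055 m) or (horizontal distance between the grasp point and hollow_tiny below 0.01 m and z of the grasp point in the frame of hollow_tiny between 0.02 and 0.055 m) or (horizontal distance between the grasp point and hollow_least below 0.01 m and z of the grasp point in the frame of hollow_least between 0.02 and 0.055 m) or (horizontal distance between the grasp point and head_tiny below 0.01 m and z of the grasp point in the frame of head_tiny between 0.02 and 0.055 m)).
It fails at once if a blank, a punch or another loose thing is lifted, carried or shifted by more than 8 mm (distance of any of disc_large, disc_medium, disc_small, square_blank, head_large, head_medium, head_small, head_tiny, hammer, pliers, graver, bench_block, flux_bottle, calipers from where it was at the start of the episode above 0.008 m).
It also fails if it takes over 54 s, if anything falls off the work surface, if the arm or the gripper's body presses on something with over 40 N, if the wrist force passes 120 N, or if a joint passes its speed limit or range.

## Robot

A 6-joint arm with a two-finger parallel gripper is mounted at the origin on the work surface. World frame = base frame: x ahead of the robot, y to its left, z up, the work surface at z = 0. Lengths are in m, angles in rad, forces in N, time in s.
With the tool pointing down it reaches from about 0.35 to 0.975 m from the base axis. Payload 4.9 kg.
Tool frame: the origin (TCP) lies midway between the tips of the shut fingers; the grasp point (between the pads) lies ctrl.grip_point_offset behind it (ctrl.grip_point_offset is the distance from the TCP to the grasp point, in m); x points along the fingers, y is the direction in which the jaws open and shut, and the axes are right-handed (so a half turn about x gives the same grasp; the last joint's range is limited). The gripper opens to 85 mm and grips with 20 to 120 N. Pads are 22 mm wide; open, the fingers measure 114 mm over their backs; the gripper's body (76 mm by 85 mm) begins 54 mm behind the grasp point. The pads swing forward as they close: fully open they stand 13 mm farther back than shut.
Start: joints at [1.001, 0.053, 1.613, -0, 1.476, -0.119], TCP at [0.272, 0.563, 0.231] pointing down, gripper open.
Joint ranges: [-3.01, 3.01], [-1.01, 2.22], [0.06, 2.58], [-1.02, 4.17], [0.09, 2.62], [-3.14, 3.14]. Speed limits (rad/s): [2.57, 2.57, 3.14, 3.14, 3.14, 3.14].

## Interface

Orientations are given as a rotation vector (axis times angle).
In Python, from station import ctrl gives the robot as it stands. The module is installed in compiled form; this text tells all that it offers.
- The arm moves only by the tool drive_tool, never from a script. Its argument "commands" is text: rows parted by semicolons, each of 5 numbers parted by spaces: the closure, from -1 (fully open) to 1 (shut), so that 0 is half open, then the shift along the tool's x, y, z in units of 40 mm (1.0 is 40 mm), then the turn about the tool's x in units of 5 degrees (1.0 is 5 degrees). A call has 1 to 8 rows; each row is the pose to reach, as a shift and turn from the pose commanded when the call began, along the tool's axes at that moment; what a row does not reach only later rows make up. A row lasts 1/12 s, in which the tool goes at most 41.7 mm and 7.16 degrees, less where a joint would pass 70% of its speed; a pose out of reach is approached as far as the arm can. A call with a gripper value outside its range is refused whole. The fingers move at their own pace and stop on an object; "newtons" is the grip in N (left out, the last holds). Time passes only in rows, so rows that repeat a pose let the fingers close. It gives the time, the measured TCP pose, the force and the opening at its end, in the units of the state.
- ctrl.get_obs(): the state, without advancing time (a new reading comes with each control period).
- ctrl.get_image(name): name is "side" or "top"; returns (picture, depth): 420x560x3 uint8, blue, green, red; 420x560 float32, m along the optical axis (not along the pixel's ray), 0 where there is no reading.
- ctrl.camera_info(name): a dict with "K" (3x3 intrinsics, pixels), "T" (4x4, takes a point from camera to world coordinates). Camera axes: x right, y down, z forward; pixel columns grow to the right and rows downward; lengths in m; the calibration is good to about 2 mm. A picture is of the moment at which its call begins. camera_info takes no time and is no camera call.
- ctrl.finish_job(): hands the job in, once; it reports no verdict.
The state is a dict: "t": time; "q": joint angles; "dq": joint speeds; "effort": joint torques, N m; "tool_pos": TCP position; "tool_rot": TCP orientation; "contact_force": force on the tool from outside, world axes, zero at the start; "wrist_torque": the same for the moment, N m; "opening": finger opening in m.
Only numpy, scipy, OpenCV 4.12 (cv2) and the standard library are available. Lean on these libraries where they do the work, as an engineer would, in place of code of your own. Each camera call takes 0.05 s, during which the arm holds its last target.

## Working session

There is one attempt and no reset: what is moved stays moved. The work goes in short steps, Python scripts to look and compute and a tool call to move; the robot and the scene stay as the last step left them, time stands still between calls to the robot, and variables do not carry over. Pictures are saved under pics/ and viewed, and the job is handed in when it is done.

Besides the shell and the picture viewer there is one more tool, called after ">>>" as name(argument=value, ...), one argument or row to a line, values as JSON. drive_tool: Moves the arm, as the interface text tells. Its arguments: {"type":"object","properties":{"commands":{"type":"string"},"newtons":{"type":"number"}},"required":["commands"]}

```bash
mkdir -p pics; python3 - <<'E'
from station import ctrl
import cv2,numpy as np
o=ctrl.get_obs()
print({k:np.round(v,3) for k,v in o.items()}, ctrl.grip_point_offset)
for n in("top","side"):
    im,d=ctrl.get_image(n); cv2.imwrite(f"pics/{n}0.png",im); np.savez(f"{n}0.npz",im=im,d=d)
    c=ctrl.camera_info(n); print(n,np.round(c["K"],1).tolist(),np.round(c["T"],3).tolist())
E
```

```text
{'t': np.float64(0.0), 'q': array([ 1.001,  0.053,  1.614,  0.   ,  1.476, -0.119]), 'dq': array([ 0.   , -0.002,  0.001,  0.001,  0.001, -0.001]), 'effort': array([ 2.0000e-03, -3.9368e+01, -3.7018e+01,  0.0000e+00,  7.0000e-03,
        0.0000e+00]), 'tool_pos': array([0.272, 0.562, 0.23 ]), 'tool_rot': array([ 0.352,  1.542, -0.355]), 'contact_force': array([ 0.453,  0.132, -0.702]), 'wrist_torque': array([ 0.012,  0.037, -0.009]), 'opening': np.float64(0.086)} 0.0187
top [[442.7, 0.0, 283.7], [0.0, 442.7, 207.8], [0.0, 0.0, 1.0]] [[-0.03, -0.996, 0.088, 0.465], [-1.0, 0.03, 0.002, -0.013], [-0.005, -0.088, -0.996, 1.318], [0.0, 0.0, 0.0, 1.0]]
side [[480.6, 0.0, 278.4], [0.0, 480.6, 208.7], [0.0, 0.0, 1.0]] [[-0.986, -0.101, 0.133, 0.36], [-0.166, 0.675, -0.719, 1.163], [-0.017, -0.731, -0.683, 1.203], [0.0, 0.0, 0.0, 1.0]]
```

View pics/top0.png

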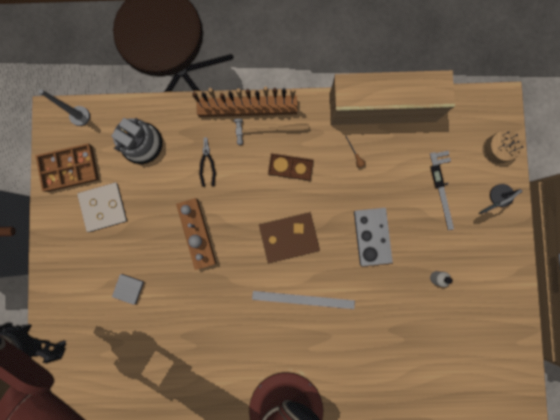

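View pics/side0.png

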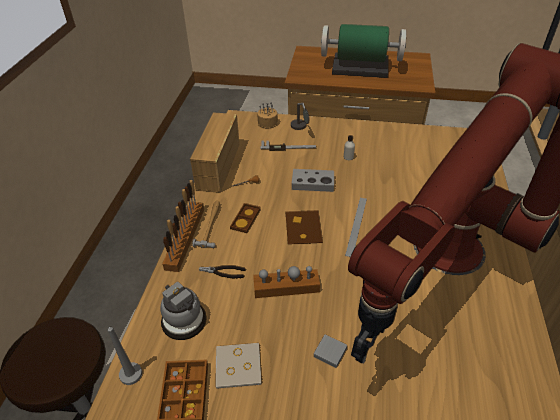

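The top view shows the pad at about (289,238), with a small round disc at (272,240) and the square blank at (298,229). The tray is at (291,167), the block at (373,238) and the stand at (196,235). I'll enlarge these and measure them.

```bash
cat > h.py <<'E'
import cv2,numpy as np
from station import ctrl
def ray(n,u,v,z):
    c=ctrl.camera_info(n);K=np.array(c["K"]);T=np.array(c["T"])
    r=T[:3,:3]@np.linalg.solve(K,[u,v,1.]);o=T[:3,3]
    return o+r*(z-o[2])/r[2]
def proj(n,p):
    c=ctrl.camera_info(n);K=np.array(c["K"]);T=np.array(c["T"])
    q=K@(T[:3,:3].T@(np.array(p)-T[:3,3]));return q[:2]/q[2]
E
python3 - <<'E'
from h import *
im=np.load("top0.npz")["im"];s=np.load("side0.npz")["im"]
a=cv2.resize(im[185:285,170:400],None,fx=3.4,fy=3.4,interpolation=cv2.INTER_CUBIC)
b=cv2.resize(s[160:310,240:350],None,fx=3.6,fy=3.6,interpolation=cv2.INTER_CUBIC)
cv2.imwrite("pics/a.png",a);cv2.imwrite("pics/b.png",b)
hsv=cv2.cvtColor(im,cv2.COLOR_BGR2HSV)
for p in((272,240),(298,229),(281,164),(301,168),(315,240),(370,254),(196,241)):print(p,hsv[p[1],p[0]],im[p[1],p[0]])
# brass mask
m=((hsv[...,0]>14)&(hsv[...,0]<26)&(hsv[...,1]>130)&(hsv[...,2]>130)).astype(np.uint8)
n,l,st,ce=cv2.connectedComponentsWithStats(m[140:270,250:330])
for i in range(1,n):
    if st[i,4]>15: 
        u,v=ce[i]+[250,140];p=ray("top",u,v,.007);print("brass",st[i],(u,v),p.round(4),"eqdiam",2*np.sqrt(st[i,4]/np.pi)*1.31/442.7)
E
```

```text
(272, 240) [ 18 147 166] [ 70 129 166]
(298, 229) [ 18 148 165] [ 69 126 165]
(281, 164) [ 18 148 165] [ 69 126 165]
(301, 168) [ 18 148 165] [ 69 126 165]
(315, 240) [ 10 124  84] [43 57 84]
(370, 254) [120   4  61] [61 60 60]
(196, 241) [  0   4 114] [112 112 114]
brass [ 24  18  14  13 143] (np.float64(280.3006993006993), np.float64(164.23076923076923)) [ 0.7128 -0.0035  0.007 ] eqdiam 0.03992867067844444
brass [46 24 10 10 76] (np.float64(300.1973684210526), np.float64(168.26315789473685)) [ 0.6988 -0.0628  0.007 ] eqdiam 0.029108754889403093
brass [44 84  9  9 80] (np.float64(298.05), np.float64(227.95)) [ 0.5202 -0.0505  0.007 ] eqdiam 0.029864952372680463
brass [19 96  7  7 37] (np.float64(272.1621621621622), np.float64(239.40540540540542)) [0.4887 0.0271 0.007 ] eqdiam 0.020310363447090096
```

```bash
python3 - <<'E'
from h import *
im=np.load("top0.npz")["im"];g=cv2.cvtColor(im,cv2.COLOR_BGR2GRAY)
# block: dark in gray region
m=(g[205:272,352:395]<75).astype(np.uint8)
n,l,st,ce=cv2.connectedComponentsWithStats(m)
for i in range(1,n):
    if st[i,4]>2: 
        u,v=ce[i]+[352,205];p=ray("top",u,v,.032);print("dark",st[i],(u.round(1),v.round(1)),p.round(4))
print(g[205:272:2,352:395:2])
E
```

```text
dark [ 9 12  6  6 31] (np.float64(363.5), np.float64(219.6)) [ 0.5378 -0.2409  0.032 ]
dark [10 26 10 10 79] (np.float64(366.2), np.float64(235.4)) [ 0.4916 -0.2463  0.032 ]
dark [30 34  3  3  9] (np.float64(383.0), np.float64(240.0)) [ 0.4769 -0.2944  0.032 ]
dark [ 11  42  14  14 152] (np.float64(369.8), np.float64(253.8)) [ 0.4382 -0.2543  0.032 ]
[[123 122 122 123 123 123 123 123 124 124 125 125 125 126 126 126 125 127
  127 127 127 127]
 [123 124 124 124 124 124 124 124 124 125 125 123 123 124 125 126 127 124
  123 122 122 122]
 [124 123 123 124 123 123 122 123 125 125 125 124 126 126 125 127 127 120
  116 116 115 115]
 [116 102 123 128 128 128 127 127 129 129 128 128 128 127 126 127 127 122
  122 123 122 123]
 [116  90 120 128 129 129 127 128 129 129 128 127 128 127 126 127 127 119
  125 127 127 127]
 [120  90 117 130 128 121 115 122 129 130 128 128 128 128 126 127 127 123
  128 128 129 129]
 [123  95 114 129 110  75  65  87 124 130 130 128 128 129 126 126 128 127
  128 127 128 128]
 [123  97 112 127  89  54  57  61 112 130 129 129 129 129 128 127 128 128
  123 121 121 120]
 [1
[... 1715 characters left out ...]
6  49  73 117 126 127 127 127
  124 124 121 120]
 [123 122 122 108  96 125  98  58  50  51  50  60 104 125 127 127 127 128
  125 125 122 120]
 [122 122 122 113  93 127 125 105  81  75  86 107 126 127 127 127 127 125
  123 121 119 121]
 [126 125 125 117  93 124 130 128 122 119 120 121 121 117 113 111 107 104
  101 102 106 123]
 [126 125 125 121  99 107 111 107 106 103  97  93  94  98 109 109 107 107
  110 117 120 123]
 [120 117 118 117 111 102 101 100 107 111 104 106 110 111 115 114 115 115
  115 116 115 115]
 [115 115 115 116 116 115 115 116 116 115 116 116 116 116 116 116 116 115
  115 115 115 114]
 [117 118 118 117 117 117 117 115 116 115 115 115 114 114 115 114 114 114
  113 114 113 114]]
```

View pics/a.png

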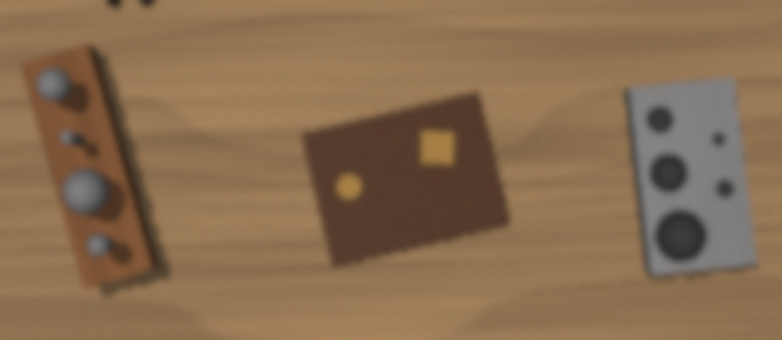

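View pics/b.png

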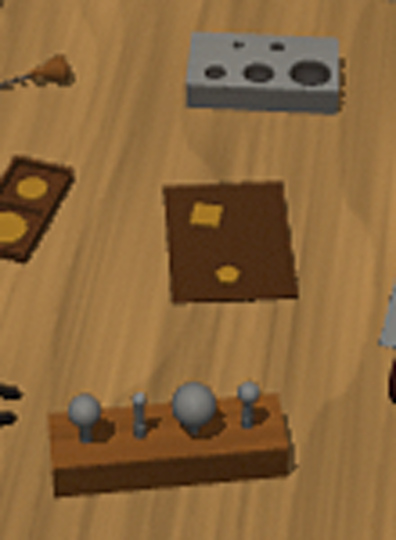

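```bash
python3 - <<'E'
from h import *
for n,(y0,y1,x0,x1) in(("top",(195,275,172,220)),("side",(255,300,248,325))):
    z=np.load(n+"0.npz");im=z["im"];hsv=cv2.cvtColor(im,cv2.COLOR_BGR2HSV)
    m=np.zeros(im.shape[:2],np.uint8);m[y0:y1,x0:x1]=(hsv[y0:y1,x0:x1,1]<45)
    k,l,st,ce=cv2.connectedComponentsWithStats(m)
    for i in range(1,k):
        if st[i,4]>6:
            u,v=ce[i]; d=z["d"][l==i]
            print(n,st[i],ce[i].round(1),"dmin",d.min().round(3),ray(n,u,v,.080).round(4))
E
```

```text
top [181 206   9   8  58] [185.2 209.5] dmin 1.229 [0.5785 0.2667 0.08  ]
top [189 224   3   3   7] [189.7 225. ] dmin 1.228 [0.5345 0.2546 0.08  ]
top [189 235  13  12 115] [194.7 240.8] dmin 0.0 [0.4898 0.2413 0.08  ]
top [196 255   6   5  22] [198.5 256.7] dmin 1.217 [0.4454 0.2312 0.08  ]
side [288 266  12  14 117] [293.3 272.2] dmin 0.0 [0.4877 0.2489 0.08  ]
side [306 266   6  13  39] [308.5 270.8] dmin 1.438 [0.4434 0.2366 0.08  ]
side [277 269   3  13  29] [278.3 274.5] dmin 1.434 [0.5309 0.2645 0.08  ]
side [259 270   9  12  67] [263.  274.4] dmin 1.424 [0.5761 0.2712 0.08  ]
```

The zooms show the order in the stand, from the far end: medium, tiny, large, small. The disc on the pad is the small one, which is about 20 mm across against 29 and 40 mm in the tray. I'll cross-check the three targets in the side view.

```bash
python3 - <<'E'
from h import *
print("disc",ray("side",303.3-.4,235.8-.4,.007),ray("top",272.16,239.4,.007))
print("hol",ray("side",299.3,179.6,.032))
print("head",ray("side",308.5,268.2,.0805),ray("top",198.5,256.7,.0805))
im=np.load("side0.npz")["im"];hsv=cv2.cvtColor(im,cv2.COLOR_BGR2HSV)
m=((hsv[...,0]>14)&(hsv[...,0]<30)&(hsv[...,1]>130)&(hsv[...,2]>130)).astype(np.uint8)[228:244,290:318]
k,l,st,ce=cv2.connectedComponentsWithStats(m)
for i in range(1,k):print(st[i],ray("side",*(ce[i]+[290,228]),.007))
g=cv2.cvtColor(im,cv2.COLOR_BGR2GRAY)
m=(g[174:186,292:340]<85).astype(np.uint8)
k,l,st,ce=cv2.connectedComponentsWithStats(m)
for i in range(1,k):print(st[i],ray("side",*(ce[i]+[292,174]),.032))
from scipy.spatial.transform import Rotation as R
o=ctrl.get_obs();print(R.from_rotvec(o["tool_rot"]).as_matrix().round(4),o["tool_pos"])
E
```

```text
disc [0.48681593 0.02402192 0.007     ] [0.48869896 0.02708097 0.007     ]
hol [ 0.53568583 -0.24173856  0.032     ]
head [0.44467868 0.22716063 0.0805    ] [0.44550262 0.23105584 0.0805    ]
[10  6  6  4 18] [0.48732377 0.02484606 0.007     ]
[27 15  1  1  1] [0.43515529 0.05210635 0.007     ]
[28  3 12  7 65] [ 0.43611561 -0.25473337  0.032     ]
[42  2  2  3  6] [ 0.40458856 -0.27679645  0.032     ]
[ 5  4  6  4 16] [ 0.53585414 -0.24156295  0.032     ]
[16  4  8  5 34] [ 0.4895531  -0.24683052  0.032     ]
[42  6  2  4  7] [ 0.40255616 -0.24867449  0.032     ]
[ 0 10 33  2 49] [ 0.5096126  -0.21534283  0.032     ]
[35 11  1  1  1] [ 0.42852041 -0.22540083  0.032     ]
[37 11  1  1  1] [ 0.42110395 -0.22649643  0.032     ]
[42 11  2  1  2] [ 0.40071703 -0.2295081   0.032     ]
[[-1.000e-03  4.357e-01  9.001e-01]
 [-1.600e-03  9.001e-01 -4.357e-01]
 [-1.000e+00 -1.900e-03 -2.000e-04]] [0.27201819 0.56207742 0.23016693]
```

>>> drive_tool(
  commands="1 0 -0.2 0.3; 1 0 -0.8 0.9 0; 1 0 -1.5 1.7 0; 1 0 -2.2 2.5 0; 1 0 -2.9 3.3 0; 1 0 -3.6 4.1 0; 1 0 -4.3 4.8 0; 1 0 -5 5.4 0",
)

```text
schema error: expected 5 numbers
```

>>> drive_tool(
  commands="1 0 -0.2 0.3 0; 1 0 -0.8 0.9 0; 1 0 -1.5 1.7 0; 1 0 -2.2 2.5 0; 1 0 -2.9 3.3 0; 1 0 -3.6 4.1 0; 1 0 -4.3 4.8 0; 1 0 -5 5.4 0",
)

```text
t: 0.77
tool_pos: [0.38, 0.2855, 0.2309]
tool_rot: [0.353, 1.541, -0.354]
contact_force: [1.5, 0.2, 0.5]
opening: -0.0003
```

>>> drive_tool(
  commands="1 0 -0.7 0.8 0; 1 0 -1.4 1.5 0; 1 0 -2.1 2.3 0; 1 0 -2.8 3.1 0; 1 0 -3.5 3.9 0; 1 0 -4.2 4.7 0; 1 0 -4.6 5.2 0; 1 0 -4.7 5.3 0",
)

```text
t: 1.43
tool_pos: [0.4892, 0.0223, 0.231]
tool_rot: [0.356, 1.541, -0.359]
contact_force: [0.1, -0.5, -0.1]
opening: -0.0
```

>>> drive_tool(
  commands="1 0 0 0 0; 1 0 0 0 0; 1 0 0 0 0; 1 0 0 0 0; 1 0 0 0 0; 1 0 0 0 0",
)

```text
t: 1.93
tool_pos: [0.4883, 0.0277, 0.2314]
tool_rot: [0.352, 1.542, -0.352]
contact_force: [0.0, -0.0, 0.3]
opening: 0.0
```

```bash
cat > go.py <<'E'
import sys
from h import *
from scipy.spatial.transform import Rotation as R
o=ctrl.get_obs();M=R.from_rotvec(o["tool_rot"]).as_matrix();g=o["tool_pos"]-M[:,0]*ctrl.grip_point_offset
t=np.array([float(a) for a in sys.argv[1:4]])
print(o["t"],"tcp",o["tool_pos"].round(4),"grasp",g.round(4),"open",o["opening"],"units to go",(M.T@(t-g)/.04).round(2))
E
python3 go.py .488 .026 .045
```

```text
1.9333 tcp [0.4883 0.0277 0.2314] grasp [0.4883 0.0277 0.2501] open 4.230688109898452e-05 units to go [ 5.13 -0.04  0.01]
```

>>> drive_tool(
  commands="1 0.6 0 0 0; 1 1.3 0 0 0; 1 2 0 0 0; 1 2.7 0 0 0; 1 3.3 0 0 0; 1 3.8 0 0 0; 1 4.2 0 0 0; 1 4.4 0 0 0",
)

```text
t: 2.6
tool_pos: [0.4867, 0.0275, 0.0527]
tool_rot: [0.353, 1.546, -0.353]
contact_force: [-0.8, -0.1, -0.5]
opening: 0.0003
```

>>> drive_tool(
  commands="1 0.2 0 0 0; 1 0.4 0 0 0; 1 0.6 0 0 0; 1 0.7 0 0 0; 1 0.7 0 0 0; 1 0.7 0 0 0; 1 0.7 0 0 0; 1 0.7 0 0 0",
)

```text
t: 3.27
tool_pos: [0.4891, 0.0268, 0.028]
tool_rot: [0.354, 1.54, -0.353]
contact_force: [0.1, 0.3, -0.6]
opening: -0.0003
```

```bash
python3 go.py .488 .026 .045; python3 - <<'E'
from h import *
ims=[]
for n in("top","side"):
    im,_=ctrl.get_image(n);x,y=(230,190) if n=="top" else (250,170)
    ims.append(cv2.resize(im[y:y+110,x:x+110],(400,400),interpolation=cv2.INTER_CUBIC))
cv2.imwrite("pics/c1.png",np.hstack(ims))
E
```

```text
3.2667 tcp [0.4891 0.0268 0.028 ] grasp [0.4891 0.0268 0.0467] open -0.0003475458740548718 units to go [ 0.04 -0.03 -0.02]
```

View pics/c1.png

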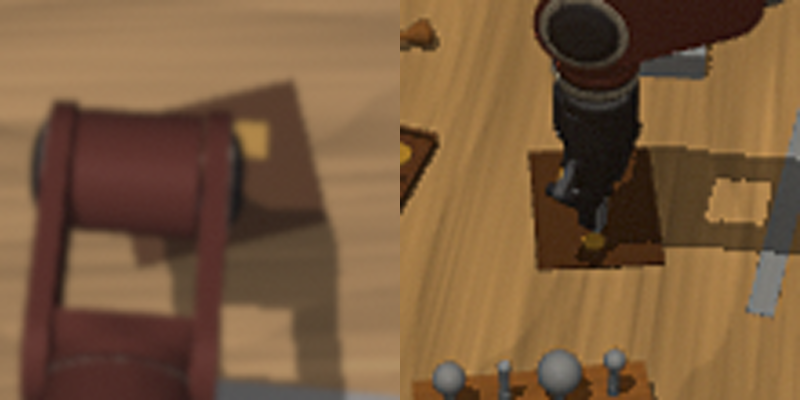

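The side view shows the fingertips directly above the small disc, which is at about (592,242) in the composite. I'll hold here for another 2.6 s.

>>> drive_tool(
  commands="1 0 0 0 0; 1 0 0 0 0; 1 0 0 0 0; 1 0 0 0 0; 1 0 0 0 0; 1 0 0 0 0; 1 0 0 0 0; 1 0 0 0 0",
)

```text
t: 4.03
tool_pos: [0.4885, 0.0268, 0.0273]
tool_rot: [0.354, 1.542, -0.354]
contact_force: [-0.3, 0.2, -1.0]
opening: -0.0001
```

>>> drive_tool(
  commands="1 0 0 0 0; 1 0 0 0 0; 1 0 0 0 0; 1 0 0 0 0; 1 0 0 0 0; 1 0 0 0 0; 1 0 0 0 0; 1 0 0 0 0",
)

```text
t: 4.7
tool_pos: [0.4885, 0.0268, 0.0273]
tool_rot: [0.353, 1.542, -0.354]
contact_force: [0.3, 0.1, -0.3]
opening: 0.0002
```

>>> drive_tool(
  commands="1 0 0 0 0; 1 0 0 0 0; 1 0 0 0 0; 1 0 0 0 0; 1 0 0 0 0; 1 0 0 0 0; 1 0 0 0 0; 1 0 0 0 0",
)

```text
t: 5.37
tool_pos: [0.4885, 0.0268, 0.0273]
tool_rot: [0.354, 1.542, -0.354]
contact_force: [-0.5, 0.2, 0.6]
opening: -0.0001
```

>>> drive_tool(
  commands="1 0 0 0 0; 1 0 0 0 0; 1 0 0 0 0; 1 0 0 0 0; 1 0 0 0 0; 1 0 0 0 0; 1 0 0 0 0; 1 0 0 0 0",
)

```text
t: 6.03
tool_pos: [0.4885, 0.0268, 0.0273]
tool_rot: [0.353, 1.542, -0.353]
contact_force: [0.4, 0.3, 0.5]
opening: -0.0006
```

>>> drive_tool(
  commands="1 -0.3 0 0 0; 1 -0.9 0 0 0; 1 -1.6 0 0 0; 1 -2.3 0 0 0; 1 -3 0 0 0; 1 -3.6 0 0 0; 1 -4 0 0 0; 1 -4 0 0 0",
)

```text
t: 6.7
tool_pos: [0.4912, 0.0266, 0.1932]
tool_rot: [0.354, 1.532, -0.352]
contact_force: [1.3, 0.1, 0.9]
opening: 0.0003
```

```bash
python3 go.py .537 -.241 .072
```

```text
6.7 tcp [0.4912 0.0266 0.1932] grasp [0.491  0.0266 0.2119] open 0.000317912800098635 units to go [ 3.52 -5.53  3.92]
```

>>> drive_tool(
  commands="1 0 -0.3 0.2 0; 1 0 -1 0.7 0; 1 0 -1.8 1.3 0; 1 0 -2.6 1.9 0; 1 0 -3.4 2.5 0; 1 0 -4.2 3.1 0; 1 0 -5 3.6 0; 1 0 -5.5 4 0",
)

```text
t: 7.37
tool_pos: [0.5358, -0.2439, 0.1861]
tool_rot: [0.355, 1.543, -0.356]
contact_force: [-0.3, -0.5, 0.3]
opening: 0.0001
```

>>> drive_tool(
  commands="1 0 0 0 0; 1 0 0 0 0; 1 0 0 0 0; 1 0 0 0 0; 1 0 0 0 0; 1 0 0 0 0",
)

```text
t: 7.87
tool_pos: [0.5366, -0.2398, 0.1873]
tool_rot: [0.352, 1.542, -0.352]
contact_force: [0.1, 0.1, 0.7]
opening: 0.0003
```

```bash
python3 go.py .537 -.241 .072
```

```text
7.8667 tcp [ 0.5366 -0.2398  0.1873] grasp [ 0.5366 -0.2398  0.206 ] open 0.0002642667884602892 units to go [ 3.35 -0.02  0.02]
```

>>> drive_tool(
  commands="1 0.3 0 0 0; 1 0.8 0 0 0; 1 1.4 0 0 0; 1 2 0 0 0; 1 2.5 0 0 0; 1 2.9 0 0 0; 1 3.2 0 0 0; 1 3.3 0 0 0",
)

```text
t: 8.53
tool_pos: [0.535, -0.2396, 0.0522]
tool_rot: [0.355, 1.546, -0.352]
contact_force: [-0.1, 0.0, 0.0]
opening: -0.0
```

>>> drive_tool(
  commands="1 0 0 0 0; 1 0 0 0 0; 1 0 0 0 0; 1 0 0 0 0; 1 0 0 0 0; 1 0 0 0 0; 1 0 0 0 0; 1 0 0 0 0",
)

```text
t: 9.2
tool_pos: [0.5367, -0.241, 0.0555]
tool_rot: [0.353, 1.541, -0.354]
contact_force: [-0.0, -0.7, -0.3]
opening: 0.0002
```

```bash
python3 go.py .537 -.241 .072; python3 - <<'E'
from h import *
im,_=ctrl.get_image("side")
cv2.imwrite("pics/c2.png",cv2.resize(im[130:230,250:380],(780,600),interpolation=cv2.INTER_CUBIC))
E
```

```text
9.2 tcp [ 0.5367 -0.241   0.0555] grasp [ 0.5367 -0.241   0.0742] open 0.00023219548066326785 units to go [0.06 0.   0.01]
```

View pics/c2.png

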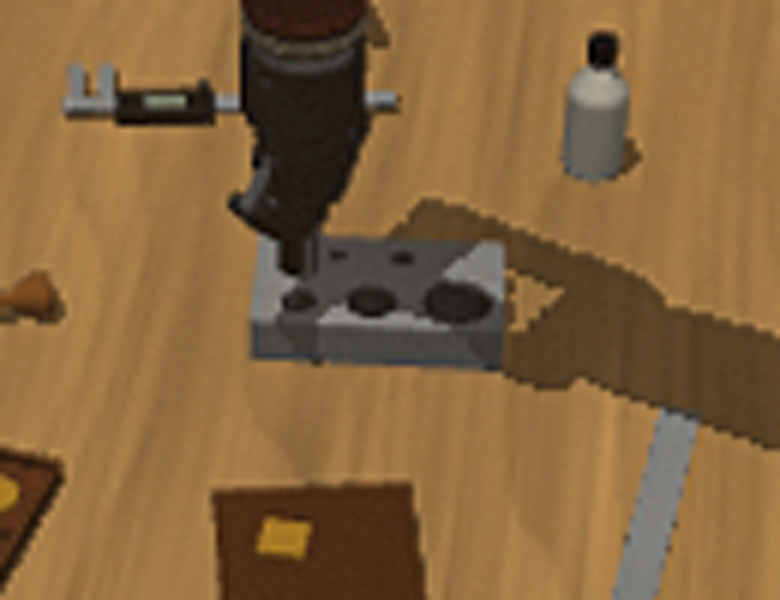

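The fingertip, at about (295,270), is right above the 23 mm hollow at (300,300), with a clear gap. I'll hold, then lift and travel to the punch.

>>> drive_tool(
  commands="1 0 0 0 0; 1 0 0 0 0; 1 0 0 0 0; 1 0 0 0 0; 1 0 0 0 0; 1 0 0 0 0; 1 0 0 0 0; 1 0 0 0 0",
)

```text
t: 9.92
tool_pos: [0.5367, -0.2409, 0.0553]
tool_rot: [0.354, 1.542, -0.354]
contact_force: [0.3, -0.1, 0.3]
opening: 0.0003
```

>>> drive_tool(
  commands="1 0 0 0 0; 1 0 0 0 0; 1 0 0 0 0; 1 0 0 0 0; 1 0 0 0 0; 1 0 0 0 0; 1 0 0 0 0; 1 0 0 0 0",
)

```text
t: 10.58
tool_pos: [0.5367, -0.2409, 0.0553]
tool_rot: [0.353, 1.542, -0.354]
contact_force: [-0.1, 0.3, -0.8]
opening: 0.0001
```

>>> drive_tool(
  commands="1 0 0 0 0; 1 0 0 0 0; 1 0 0 0 0; 1 0 0 0 0; 1 0 0 0 0; 1 0 0 0 0; 1 0 0 0 0; 1 0 0 0 0",
)

```text
t: 11.25
tool_pos: [0.5367, -0.2409, 0.0553]
tool_rot: [0.354, 1.542, -0.354]
contact_force: [0.1, -0.3, -1.1]
opening: 0.0001
```

>>> drive_tool(
  commands="1 0 0 0 0; 1 0 0 0 0; 1 0 0 0 0; 1 0 0 0 0; 1 0 0 0 0; 1 0 0 0 0; 1 0 0 0 0; 1 0 0 0 0",
)

```text
t: 11.92
tool_pos: [0.5366, -0.2409, 0.0553]
tool_rot: [0.353, 1.542, -0.354]
contact_force: [0.4, 0.5, -0.6]
opening: 0.0001
```

>>> drive_tool(
  commands="1 -0.3 0 0 0; 1 -0.9 0 0 0; 1 -1.6 0 0 0; 1 -2.3 0 0 0; 1 -3 0 0 0; 1 -3.7 0 0 0; 1 -4.3 0 0 0; 1 -4.6 0 0 0",
)

```text
t: 12.58
tool_pos: [0.538, -0.2417, 0.2448]
tool_rot: [0.351, 1.535, -0.355]
contact_force: [0.8, 0.5, 0.6]
opening: -0.0006
```

>>> drive_tool(
  commands="1 0 0 0 0; 1 0 0 0 0; 1 0 0 0 0; 1 0 0 0 0",
)

```text
t: 12.92
tool_pos: [0.5356, -0.2403, 0.2366]
tool_rot: [0.355, 1.546, -0.353]
contact_force: [0.2, 0.5, -0.3]
opening: 0.0005
```

```bash
python3 go.py .445 .230 .129
```

```text
12.9167 tcp [ 0.5356 -0.2403  0.2366] grasp [ 0.5357 -0.2403  0.2553] open 0.0004932351841984641 units to go [ 3.19  9.59 -7.15]
```

>>> drive_tool(
  commands="1 0 0.2 -0.2 0; 1 0 0.8 -0.6 0; 1 0 1.5 -1.1 0; 1 0 2.2 -1.7 0; 1 0 3 -2.3 0; 1 0 3.7 -2.8 0; 1 0 4.4 -3.3 0; 1 0 5 -3.8 0",
)

```text
t: 13.58
tool_pos: [0.4855, 0.0078, 0.2381]
tool_rot: [0.353, 1.544, -0.353]
contact_force: [0.5, -0.4, 0.5]
opening: -0.0001
```

>>> drive_tool(
  commands="1 0 0.7 -0.5 0; 1 0 1.4 -1 0; 1 0 2.1 -1.5 0; 1 0 2.8 -2.1 0; 1 0 3.5 -2.6 0; 1 0 4.1 -3 0; 1 0 4.5 -3.3 0; 1 0 4.6 -3.4 0",
)

```text
t: 14.25
tool_pos: [0.4428, 0.2329, 0.2381]
tool_rot: [0.35, 1.545, -0.351]
contact_force: [0.4, -0.4, -0.1]
opening: 0.0005
```

>>> drive_tool(
  commands="1 0 0 0 0; 1 0 0 0 0; 1 0 0 0 0; 1 0 0 0 0; 1 0 0 0 0; 1 0 0 0 0",
)

```text
t: 14.75
tool_pos: [0.445, 0.2295, 0.2393]
tool_rot: [0.355, 1.541, -0.355]
contact_force: [0.8, 0.0, -0.3]
opening: 0.0002
```

```bash
python3 go.py .445 .230 .130
```

```text
14.75 tcp [0.445  0.2295 0.2393] grasp [0.445  0.2295 0.258 ] open 0.00020397945533407396 units to go [ 3.2   0.01 -0.01]
```

>>> drive_tool(
  commands="1 0.3 0 0 0; 1 0.7 0 0 0; 1 1.2 0 0 0; 1 1.7 0 0 0; 1 2.2 0 0 0; 1 2.6 0 0 0; 1 2.9 0 0 0; 1 3.1 0 0 0",
)

```text
t: 15.42
tool_pos: [0.4437, 0.2297, 0.1129]
tool_rot: [0.353, 1.544, -0.355]
contact_force: [0.0, 0.3, 0.4]
opening: -0.0001
```

>>> drive_tool(
  commands="1 0 0 0 0; 1 0 0 0 0; 1 0 0 0 0; 1 0 0 0 0; 1 0 0 0 0; 1 0 0 0 0; 1 0 0 0 0; 1 0 0 0 0",
)

```text
t: 16.08
tool_pos: [0.4449, 0.2303, 0.1156]
tool_rot: [0.354, 1.541, -0.353]
contact_force: [-0.3, -0.7, 0.0]
opening: -0.0001
```

```bash
python3 go.py .445 .230 .130; python3 - <<'E'
from h import *
im,_=ctrl.get_image("side")
cv2.imwrite("pics/c3.png",cv2.resize(im[210:310,230:360],(780,600),interpolation=cv2.INTER_CUBIC))
E
```

```text
16.0833 tcp [0.4449 0.2303 0.1156] grasp [0.4449 0.2303 0.1343] open -0.00011955148722734093 units to go [ 0.11 -0.    0.01]
```

View pics/c3.png

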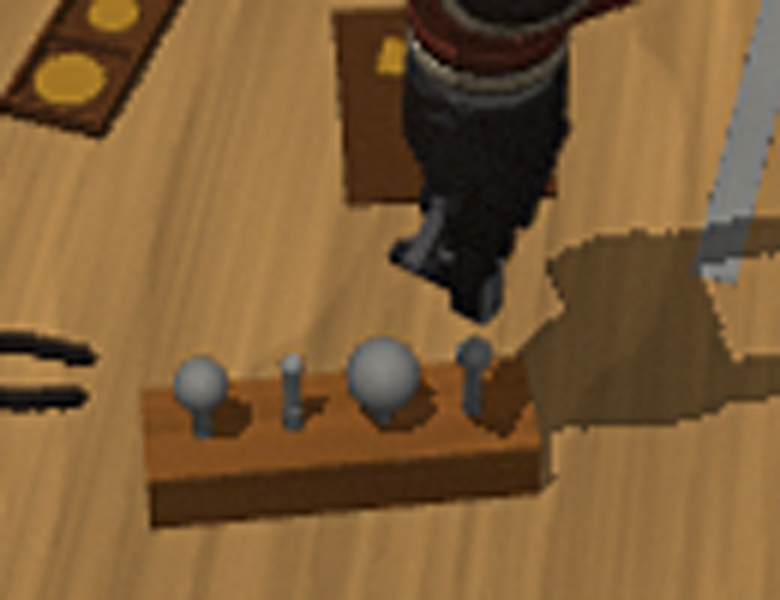

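The fingertip at (480,318) is above the 19 mm ball at (474,352), with a clear gap. I'll come down a few millimetres to the middle of the allowed height and hold.

>>> drive_tool(
  commands="1 0.1 0 0 0; 1 0.1 0 0 0; 1 0.1 0 0 0; 1 0.1 0 0 0; 1 0.1 0 0 0; 1 0.1 0 0 0; 1 0.1 0 0 0; 1 0.1 0 0 0",
)

```text
t: 16.8
tool_pos: [0.4448, 0.2302, 0.1114]
tool_rot: [0.354, 1.542, -0.353]
contact_force: [0.5, -0.0, -0.0]
opening: 0.0002
```

>>> drive_tool(
  commands="1 0 0 0 0; 1 0 0 0 0; 1 0 0 0 0; 1 0 0 0 0; 1 0 0 0 0; 1 0 0 0 0; 1 0 0 0 0; 1 0 0 0 0",
)

```text
t: 17.47
tool_pos: [0.4447, 0.2302, 0.1113]
tool_rot: [0.353, 1.542, -0.354]
contact_force: [1.2, 0.1, 0.5]
opening: -0.0002
```

>>> drive_tool(
  commands="1 0 0 0 0; 1 0 0 0 0; 1 0 0 0 0; 1 0 0 0 0; 1 0 0 0 0; 1 0 0 0 0; 1 0 0 0 0; 1 0 0 0 0",
)

```text
t: 18.13
tool_pos: [0.4447, 0.2302, 0.1113]
tool_rot: [0.354, 1.542, -0.354]
contact_force: [-0.1, -0.0, -0.1]
opening: -0.0001
```

>>> drive_tool(
  commands="1 0 0 0 0; 1 0 0 0 0; 1 0 0 0 0; 1 0 0 0 0; 1 0 0 0 0; 1 0 0 0 0; 1 0 0 0 0; 1 0 0 0 0",
)

```text
t: 18.8
tool_pos: [0.4447, 0.2302, 0.1113]
tool_rot: [0.353, 1.542, -0.354]
contact_force: [0.1, -0.2, 0.2]
opening: -0.0002
```

>>> drive_tool(
  commands="1 0 0 0 0; 1 0 0 0 0; 1 0 0 0 0; 1 0 0 0 0; 1 0 0 0 0; 1 0 0 0 0; 1 0 0 0 0; 1 0 0 0 0",
)

```text
t: 19.47
tool_pos: [0.4447, 0.2302, 0.1113]
tool_rot: [0.353, 1.542, -0.354]
contact_force: [-0.2, 0.1, 0.2]
opening: 0.0001
```

```bash
python3 go.py .445 .230 .130; python3 -c "
from station import ctrl
print(ctrl.finish_job())"
```

```text
19.4667 tcp [0.4447 0.2302 0.1113] grasp [0.4447 0.2302 0.13  ] open 0.00013840837899227774 units to go [-0.   -0.    0.01]
the job is handed in; nothing more can be done
None
```

The job is handed in. With the fingers shut, the arm pointed in order at the small (21 mm) disc on the pad, the 23 mm hollow and the 19 mm punch. It held at least 2.5 s at each, lifted well clear in between, and finished at t = 19.5 s of the 54 s allowed. No verdict came back.

- **Final position:** the grasp point was at (0.445, 0.230, 0.130), within 1 mm of the measured crown seen from above and 40 mm over it. That leaves about 21 mm between the fingertips and the crown.
- **Cross-checks:** the top and side views agreed to about 3 mm on the disc, 2 mm on the hollow and 4 mm on the punch, against the 12 mm tolerance. The measured sizes and the punch spacing (138 mm over three gaps) matched those given.
- **Contact:** side pictures at each stop showed the fingertips over the right target with a gap below. The force readings stayed at sensor-noise level (up to about 1.5 N, 0.7 N before any move), which is too coarse to check the 0.3 N contact limit directly.
- **Not checked:** I did not measure the loose items again at the end; nothing had visibly moved in the parts of the pictures I looked at.
- **Rejected call:** one move call was refused for a missing number in a row. It was refused whole and the arm did not move.

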